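# Lock the rotary wafer chuck with its slide bar

### The job

Lock the rotary wafer stage so that it can be moved: pushing with the fingertips only, turn the round chuck by one of its two finger posts until its slot lines up with the lock bar, then push the bar by its upright tab through the slot until its rounded end is fully home in the keeper on the far side. Nothing is to be gripped or forced, the bar stays down in its guide and is not picked up, and the other things on the bench are left where they are.

Things in the scene. Friction and masses are not known exactly. Their poses are not given: they have to be found in the camera images.
- stage: The fixed rotary wafer stage: a dark base plate on rubber feet, 150 mm wide (its y), with a 64 mm wide arm reaching to x = -290 mm. Origin on the table under the chuck's axis; z up; x is the direction in which the lock bar is pushed. Along x lie the guide, the chuck (x = -62 to 62 mm) and the keeper. Only the chuck's posts and the bar's tab stand higher than 53 mm above the table
- guide (a point): The guide: a straight open-topped dark metal channel along the stage's x, 19 mm wide inside, from x = -291 to -66 mm, floor 36 mm and wall tops 43 mm above the table. A strap (x = -86 to -66 mm, top 53 mm above the table) bridges its end next to the chuck; the bar runs under it. This point: on the channel's floor at stage x = -178 mm; axes as the stage's
- keeper (a point): The keeper beyond the chuck: an open-topped dark metal pocket 19 mm wide, 18 mm deep, its mouth flared to 28 mm at stage x = 66 mm, its cheeks 50 mm above the table, closed by an end wall. This point: the middle of that end wall's inner face, at stage x = 84 mm, y = 0, 41.5 mm above the table; axes as the stage's
- chuck: The aluminium chuck: a disc 124 mm in diameter that turns about the vertical either way without end stops and stays where it is left (friction about 0.09 N m, 2 N at a post). Origin on its axis at its raised centre face (76 mm in diameter), 50 mm above the table; the rim around it is 3 mm lower. Its x axis runs along its slot, its two finger posts stand at y = +51 and -51 mm (x = 0)
- slot (a point): The chuck's slot: a straight channel 20 mm wide right across the disc through its axis (the chuck's x), open at the top and both ends, flared to 40 mm at the rim, so that a bar entering a few degrees off turns the chuck true. It is lined up when parallel to the stage's x, either way round. This point: on the axis, on the slot's floor, 35.5 mm above the table; axes as the chuck's
- post_a (a point): middle of the finger post at the chuck's y = +51 mm: a plain upright steel pin 12 mm in diameter, from 47 to 82 mm above the table; this point is 65 mm above the table; axes as the chuck's
- post_b (a point): middle of the other, equal finger post at the chuck's y = -51 mm, 65 mm above the table; axes as the chuck's
- lock_bar: The loose steel lock bar (0.22 to 0.35 kg) in the guide: 190 mm long, 16 wide, 11 thick. Origin at the middle of its underside (36 mm above the table); x along the bar to its rounded end at x = +95 mm, which points at the chuck. At its rear a 16 mm wide tab (x = -95 to -88 mm) stands 43 mm above the underside. It slides under a push of 2 to 4 N. Fully home, its origin is at stage x = -11 mm
- bar_tip (a point): the rounded front end of the lock bar, half-way up its thickness; axes as the bar's; fully home it is at stage x = 84 mm, against the keeper's end wall
- bar_tab (a point): middle of the lock bar's upright tab, 64 mm above the table, 91.5 mm behind the bar's middle; the tab is 7 mm thick, so its rear face lies 3.5 mm farther back; its top is 79 mm above the table
- wafer_box: bystander: round blue single-wafer box, 88 mm in diameter, 14 mm high; origin under its middle
- tweezers: bystander: steel tweezers lying flat, 120 mm long, 6 mm high; origin under their middle
- blower: bystander: black rubber blower bulb standing nozzle up, 52 mm in diameter, 85 mm high; origin under its middle
- loupe: bystander: black loupe, 42 mm in diameter, 40 mm high; origin under its middle
- wash_bottle: bystander: white bottle, 58 mm in diameter, 125 mm high; origin under its middle
- cassette: bystander: white wafer cassette, 100 x 94 x 62 mm, open at the top with partitions; origin under its middle
- screwdriver: bystander: screwdriver with a black handle lying flat, 150 mm long, 26 mm high; origin under its middle
Mind the look-alikes: they are no part of the job. Of the things like the lock_bar, leave any that is green; of the rest the larger one is meant.

How it is judged:
By the outcome, as a careful person would: the job done as asked, in the order asked, and still so for the second after the job is handed in, with the robot touching nothing.
It also fails if it takes over 51 s, if anything falls off the work surface, if the arm or the gripper's body presses on something with over 40 N, if the wrist force passes 120 N, or if a joint passes its speed limit or range.

### The arm

A 6-joint arm with a two-finger parallel gripper is mounted at the origin on the work surface. World frame = base frame: x ahead of the robot, y to its left, z up, the work surface at z = 0. Lengths are in mm, angles in rad, forces in N, time in s.
With the tool pointing down it reaches from about 300 to 775 mm from the base axis. Payload 14.6 kg.
Tool frame: the origin (TCP) lies on the centre line of the jaws, within the pads' length; the fingertips stand manip.finger_overhang ahead of it and the grasp point (between the pads) lies 11 mm behind it (manip.finger_overhang is the distance from the TCP to the fingertips, in mm); y points along the fingers, x is the direction in which the jaws open and shut, and the axes are right-handed (so a half turn about y gives the same grasp; the last joint's range is limited). The gripper opens to 94 mm and grips with 3 to 60 N. Pads are 16 mm wide; open, the fingers measure 119 mm over their backs; the gripper's body (75 mm by 177 mm) begins 78 mm behind the grasp point.
Start: joints at [-0.067, 0.3, 1.521, -0, 1.321, -0.067], TCP at [549.99, -0.002, 213.446] pointing down, gripper open.
Joint ranges: [-3.03, 3.03], [-0.79, 2.21], [0.23, 2.52], [-1.04, 4.18], [0, 3.07], [-2.55, 2.55]. Speed limits (rad/s): [2.22, 2.22, 2.57, 3.14, 3.14, 3.14].

### API

Orientations are given as [roll, pitch, yaw] about the fixed x, y, z axes, in that order (R = Rz(yaw) Ry(pitch) Rx(roll)).
In Python, from cell import monitor, viewer, ticket, manip gives the robot as it stands.
- The arm moves only by the shell command python3 -m jog 'ROWS' [FORCE]. ROWS is JSON, a list of rows, each an object of numbers: "grip": the finger opening in cm, from 0 to 9.4; "dx", "dy", "dz": the shift along the tool's x, y, z in cm; "spin": the turn about the tool's y in degrees. In form: [{"grip": .., "dx": .., "dy": .., "dz": .., "spin": ..}, ...]. A call has 1 to 20 rows; each row is the pose to reach, as a shift and turn from the pose commanded when the call began, along the tool's axes at that moment; what a row does not reach only later rows make up. A row lasts 1/8 s, in which the tool goes at most 62.5 mm and 10.7 degrees, less where a joint would pass 70% of its speed; a pose out of reach is approached as far as the arm can. A call with a gripper value outside its range is refused whole. The fingers move at their own pace and stop on an object; FORCE is the grip in N (left out, the last holds). Time passes only in rows, so rows that repeat a pose let the fingers close. It gives the time, the measured TCP pose, the force and the opening at its end, in the units of the state.
- monitor.read_state(): the state, without advancing time (a new reading comes with each control period).
- viewer.camera(name): name is "scene" or "side" or "wrist"; returns a dict with "color" (400x640x3 uint8, red, green, blue), "vertical_fov" (degrees; the focal length in pixels is half the picture's height over the tangent of half this angle, whatever the lens; pixels are square), "cx", "cy" (the principal point, pixels), "rvec" (rotation vector, rad) and "tvec" (3), from world to camera coordinates, as OpenCV has them. Camera axes: x right, y down, z forward; pixel columns grow to the right and rows downward; lengths in mm; the calibration is good to about 2 mm. A picture is of the moment at which its call begins. There is no depth.
- ticket.sign_off(): hands the job in, once; it reports no verdict.
The state is a dict: "clock": time; "joints": joint angles; "qd": joint speeds; "effort": joint torques, N m; "eef_pos": TCP position; "eef_rot": TCP orientation; "wrist_force": force on the tool from outside, world axes, zero at the start; "moment": the same for the moment, N m; "finger_gap": finger opening in mm.
Only numpy, scipy, OpenCV 4.12 (cv2) and the standard library are available. Lean on these libraries where they do the work, as an engineer would, in place of code of your own. Each camera call takes 0.05 s, during which the arm holds its last target. There are 200 camera calls.

## Working session

There is one attempt and no reset: what is moved stays moved. The work goes in short steps, Python scripts to look and compute and a shell command to move; the robot and the scene stay as the last step left them, time stands still between calls to the robot, and variables do not carry over. Pictures are saved under pics/ and viewed, about 8 in all and at most 12, crops included, and the job is handed in when it is done.

```bash
ls; mkdir -p pics; cat > h.py <<'E'
import numpy as np, cv2
from cell import monitor, viewer, ticket, manip
def cam(n):
    c=viewer.camera(n); h=c["color"].shape[0]
    f=h/2/np.tan(np.radians(c["vertical_fov"])/2)
    K=np.array([[f,0,c["cx"]],[0,f,c["cy"]],[0,0,1]]); R=cv2.Rodrigues(np.array(c["rvec"],float))[0]
    return c["color"],K,R,np.array(c["tvec"],float).ravel()
def ray(K,R,t,p):
    d=R.T@np.linalg.inv(K)@np.array([p[0],p[1],1.]); return -R.T@t,d
def onz(K,R,t,p,z):
    o,d=ray(K,R,t,p); return o+d*(z-o[2])/d[2]
def proj(K,R,t,X):
    v=K@(R@np.array(X,float)+t); return v[:2]/v[2]
def save(n,im): cv2.imwrite("pics/"+n,cv2.cvtColor(im,cv2.COLOR_RGB2BGR))
def tri(v):  # list of (K,R,t,p)
    A=0;b=0
    for K,R,t,p in v:
        o,d=ray(K,R,t,p); d/=np.linalg.norm(d); M=np.eye(3)-np.outer(d,d); A=A+M; b=b+M@o
    return np.linalg.solve(A,b)
E
python3 - <<'E'
from h import *
import pickle
D={}
for n in("scene","side","wrist"):
    D[n]=cam(n); save(n+"0.png",D[n][0]); print(n,-D[n][2].T@D[n][3])
pickle.dump(D,open("D0.pkl","wb"))
s=monitor.read_state(); print(s, manip.finger_overhang)
E
```

```text
pics
scene [952.60174169 887.50221558 776.31952592]
side [  352.78797923 -1009.7936066    788.79115045]
wrist [550.19610986  76.16961662 384.8718263 ]
{'clock': 0.15, 'joints': array([-6.65881307e-02,  3.00338929e-01,  1.52142033e+00,  1.93137912e-06,
        1.32070828e+00, -6.65598346e-02]), 'qd': array([ 0.00045424, -0.00153891, -0.00348465, -0.00077556,  0.00041245,
        0.00085953]), 'effort': array([-2.50185103e-04, -5.31960297e+01, -3.52822959e+01,  7.07691838e-02,
        2.35654798e-02, -3.66386917e-05]), 'eef_pos': array([5.49811348e+02, 1.66678133e-02, 2.13026837e+02]), 'eef_rot': array([-1.57073627e+00,  8.72823113e-04, -2.87487332e-05]), 'wrist_force': array([ 0.1861399 ,  0.49393905, -1.26341326]), 'moment': array([-0.03630778, -0.03311495,  0.01543622]), 'finger_gap': 93.93575807904325} 8.0
```

View pics/scene0.png

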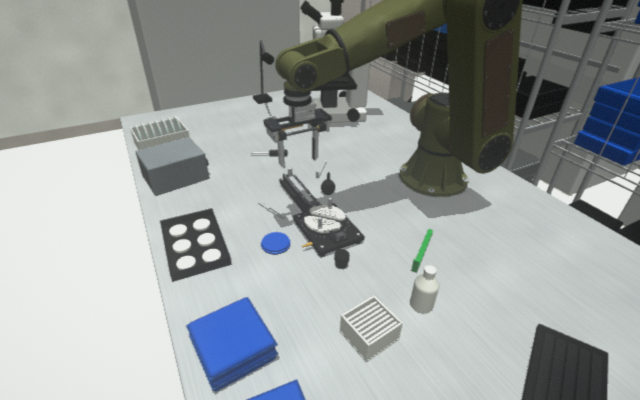

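View pics/side0.png

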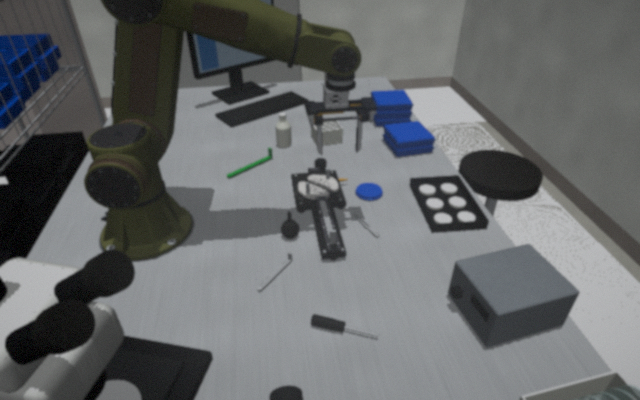

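View pics/wrist0.png

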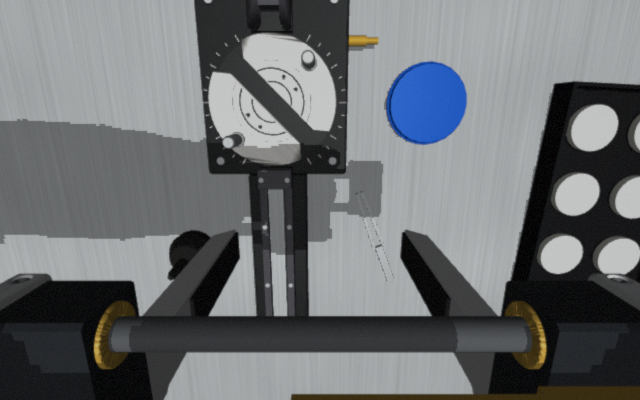

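The wrist view shows the chuck at about (272,98), with posts near (308,60) and (232,140). The slot is about 45° off the guide, and the guide runs down the picture near x≈275.

There are three bar candidates:
- **Green bar:** side (250,163). Excluded by its colour.
- **Small thin bar:** side (277,272).
- **Bar in the guide:** side (328,235). This is the larger non-green one, so it is the one meant.

I'll confirm this with an enlarged crop.

```bash
python3 - <<'E'
from h import *
import pickle
D=pickle.load(open("D0.pkl","rb"))
w,K,R,t=D["wrist"]
a=cv2.resize(w[0:320,190:360],None,fx=1.8,fy=1.8,interpolation=cv2.INTER_CUBIC)
b=cv2.resize(D["side"][0][145:300,250:390],None,fx=3.4,fy=3.4,interpolation=cv2.INTER_CUBIC)
m=np.zeros((600,800,3),np.uint8); m[:a.shape[0],:a.shape[1]]=a; m[:b.shape[0],310:310+b.shape[1]]=b
save("crop1.png",m)
print("img right",onz(K,R,t,(400,100),50)-onz(K,R,t,(300,100),50))
for n,p,z in(("ch",(272,98),50),("guide bottom",(275,310),43),("boxes",(427,102),14),("postA",(310,57),82),("postB",(229,143),82)):print(n,onz(K,R,t,p,z).round(1))
E
```

```text
img right [9.65925062e+01 3.37800301e-02 0.00000000e+00]
ch [503.5  87.2  50. ]
guide bottom [ 497.2 -150.3   43. ]
boxes [664.4  84.3  14. ]
postA [541.4 119.4  82. ]
postB [467.6  47.2  82. ]
```

View pics/crop1.png

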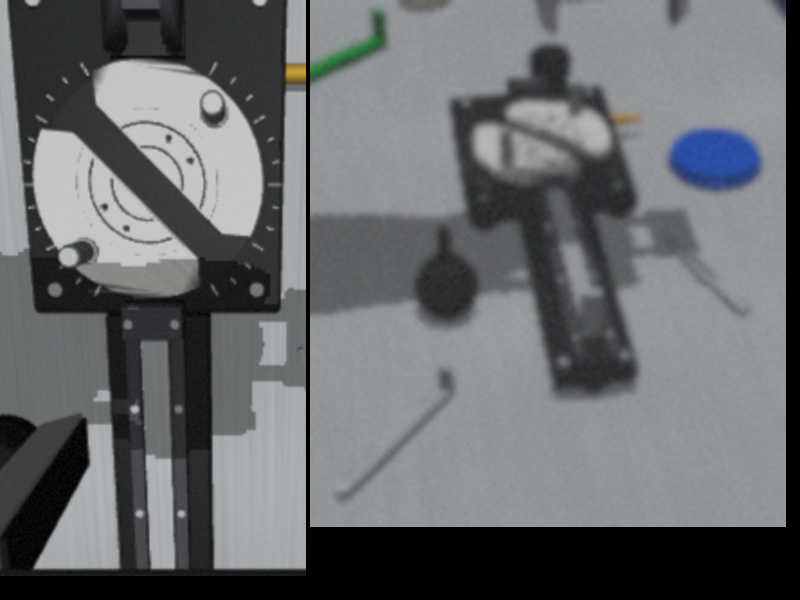

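The crop confirms the bar in the guide: a light steel strip with its tab at about side px (333,236). The thin rod at side px (277,272) is the smaller look-alike, and the green one is excluded. Next I'll close the fingers and shift for a second wrist view that includes the tab.

```bash
python3 -m jog '[{"grip":0,"dx":4,"dz":-5},{"grip":0,"dx":4,"dz":-5},{"grip":0,"dx":4,"dz":-5},{"grip":0,"dx":4,"dz":-5},{"grip":0,"dx":4,"dz":-5},{"grip":0,"dx":4,"dz":-5}]' 10
python3 - <<'E'
from h import *
import pickle
D={n:cam(n) for n in("wrist","scene","side")}
pickle.dump(D,open("D1.pkl","wb"))
w=D["wrist"][0]
save("w1.png",cv2.resize(w[0:400,120:400],(420*1,600),interpolation=cv2.INTER_CUBIC))
print(monitor.read_state()["clock"])
E
```

```text
0.3validation failed for argument at $[0]...
```

View pics/w1.png

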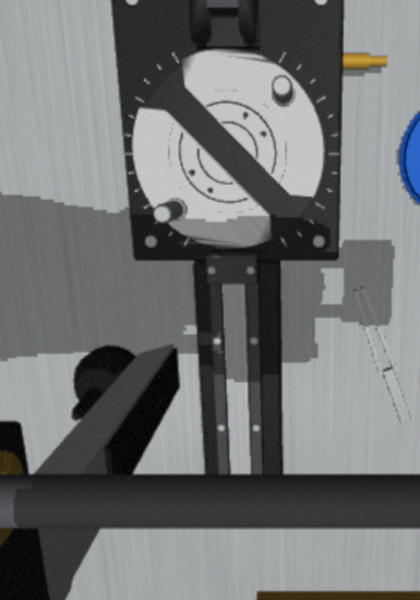

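The jog call was refused, probably because every key is needed, so this is the same view as before.

```bash
python3 -m jog '[{"grip":0,"dx":4,"dy":0,"dz":-5,"spin":0},{"grip":0,"dx":4,"dy":0,"dz":-5,"spin":0},{"grip":0,"dx":4,"dy":0,"dz":-5,"spin":0},{"grip":0,"dx":4,"dy":0,"dz":-5,"spin":0},{"grip":0,"dx":4,"dy":0,"dz":-5,"spin":0},{"grip":0,"dx":4,"dy":0,"dz":-5,"spin":0}]' 10
python3 - <<'E'
from h import *
import pickle
D={n:cam(n) for n in("wrist","scene","side")}
pickle.dump(D,open("D1.pkl","wb"))
w=D["wrist"][0]
save("w1b.png",cv2.resize(w[0:400,100:380],(420*1,600),interpolation=cv2.INTER_CUBIC))
print(monitor.read_state()["clock"])
E
```

```text
clock: 1.05
eef_pos: [589.9, -49.6, 213.7]
eef_rot: [-1.571, -0.0, 0.001]
wrist_force: [0.3, -0.2, -1.1]
finger_gap: 37.5
1.2
```

View pics/w1b.png

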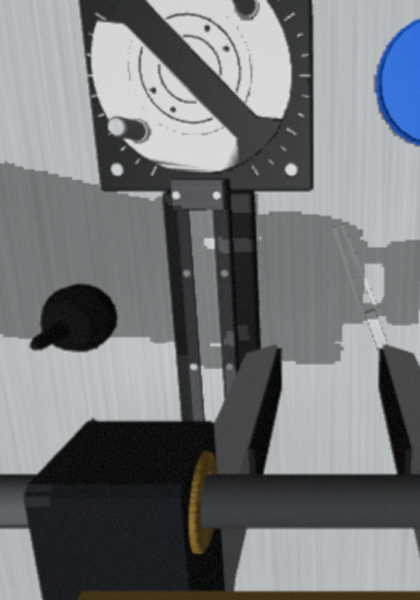

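The second wrist view shows post B's cap at about px (178,85), but the gripper hides the guide's rear. I'll take the tab from the scene and side views, and run the first triangulation along the way.

```bash
python3 - <<'E'
from h import *
import pickle
D=pickle.load(open("D0.pkl","rb"));E=pickle.load(open("D1.pkl","rb"))
W=D["wrist"][1:];V=E["wrist"][1:]
print("postB tri",tri([(*W,(227.8,142.2)),(*V,(178,84.7))]).round(1))
print("ch rings tri",tri([(*W,(272.2,101.7)),(*V,(100+190/1.5,68/1.5))]).round(1))
print("A,B on 82",onz(*W,(307.8,55.6),82).round(1),onz(*W,(227.8,142.2),82).round(1))
print("rivet mids",onz(*W,(276.95,227.2),43).round(1),onz(*W,(278.9,285.6),43).round(1))
print("ch",onz(*W,(272.2,101.7),50).round(1))
a=cv2.resize(E["scene"][0][160:255,265:370],None,fx=3.8,fy=3.8,interpolation=cv2.INTER_CUBIC)
b=cv2.resize(E["side"][0][165:265,285:350],None,fx=5.8,fy=5.8,interpolation=cv2.INTER_CUBIC)
m=np.zeros((600,800,3),np.uint8); m[:a.shape[0],:a.shape[1]]=a; m[:b.shape[0],410:410+b.shape[1]]=b
save("crop2.png",m)
E
```

```text
postB tri [465.8  47.6  78.9]
ch rings tri [504.1  83.7  53.8]
A,B on 82 [539.5 120.4  82. ] [466.6  47.9  82. ]
rivet mids [502.9 -47.5  43. ] [ 502.8 -118.4   43. ]
ch [503.5  83.7  50. ]
```

View pics/crop2.png

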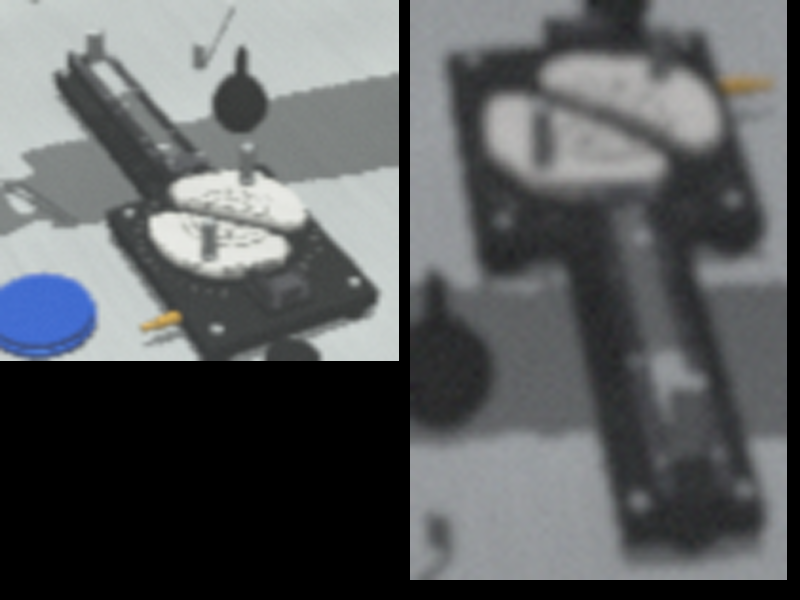

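Checks agree: the tops of the two posts, the ring centre and the rivets put the chuck axis at (503.4, 84) and the stage x direction at about +y (89.8°). Post A is at (539.5,120.4). In the crop, the tab top is at about scene (290,169.5) and side (334,244). I'll place the closed fingers behind post A (the +y side) so I can push it in -y.

```bash
python3 -c "
from h import *
import pickle
E=pickle.load(open('D1.pkl','rb'));
print('tabtop',tri([(*E['scene'][1:],(290,169.5)),(*E['side'][1:],(333.8,244))]).round(1))
print([ (onz(*E[n][1:],p,79)).round(1) for n,p in (('scene',(290,169.5)),('side',(333.8,244)))])"
python3 -m jog '[{"grip":0,"dx":-2,"dy":0,"dz":6,"spin":0},{"grip":0,"dx":-4.3,"dy":0,"dz":12,"spin":0},{"grip":0,"dx":-4.3,"dy":0,"dz":18,"spin":0},{"grip":0,"dx":-4.3,"dy":0,"dz":19.4,"spin":0},{"grip":0,"dx":-4.3,"dy":0,"dz":19.4,"spin":0},{"grip":0,"dx":-4.3,"dy":5,"dz":19.4,"spin":0},{"grip":0,"dx":-4.3,"dy":10,"dz":19.4,"spin":0},{"grip":0,"dx":-4.3,"dy":14.5,"dz":19.4,"spin":0},{"grip":0,"dx":-4.3,"dy":14.5,"dz":19.4,"spin":0}]' 10
```

```text
tabtop [ 498.2 -200.3   55.6]
[array([ 507.5, -164.4,   79. ]), array([ 498.4, -228.6,   79. ])]
clock: 2.33
eef_pos: [545.7, 142.1, 65.9]
eef_rot: [-1.572, 0.006, -0.002]
wrist_force: [1.2, 0.8, 1.4]
finger_gap: 0.1
```

```bash
python3 -m jog '[{"grip":0,"dx":0,"dy":0,"dz":-0.6,"spin":0},{"grip":0,"dx":0,"dy":0,"dz":-1.2,"spin":0},{"grip":0,"dx":0,"dy":0,"dz":-1.8,"spin":0},{"grip":0,"dx":0,"dy":0,"dz":-2.3,"spin":0},{"grip":0,"dx":0,"dy":0,"dz":-2.8,"spin":0},{"grip":0,"dx":0,"dy":0,"dz":-3.2,"spin":0},{"grip":0,"dx":0,"dy":0,"dz":-3.6,"spin":0},{"grip":0,"dx":0,"dy":0,"dz":-3.9,"spin":0},{"grip":0,"dx":0,"dy":0,"dz":-4.1,"spin":0},{"grip":0,"dx":0,"dy":0,"dz":-4.1,"spin":0}]' 10
python3 - <<'E'
from h import *
import pickle
D={n:cam(n) for n in("wrist","scene","side")}
pickle.dump(D,open("D2.pkl","wb"))
a=cv2.resize(D["wrist"][0],(500,312))
b=cv2.resize(D["scene"][0][190:255,290:370],None,fx=3.5,fy=3.5,interpolation=cv2.INTER_CUBIC)
c=cv2.resize(D["side"][0][160:215,285:355],None,fx=4,fy=4,interpolation=cv2.INTER_CUBIC)
m=np.zeros((600,800,3),np.uint8); m[:312,:500]=a; m[:b.shape[0],510:510+b.shape[1]]=b; m[320:320+c.shape[0],:c.shape[1]]=c
save("p2.png",m); print(monitor.read_state()["clock"])
E
```

```text
clock: 3.58
eef_pos: [546.7, 102.7, 68.3]
eef_rot: [-1.571, 0.001, -0.0]
wrist_force: [0.0, 0.4, -0.4]
finger_gap: 0.5
3.725
```

View pics/p2.png

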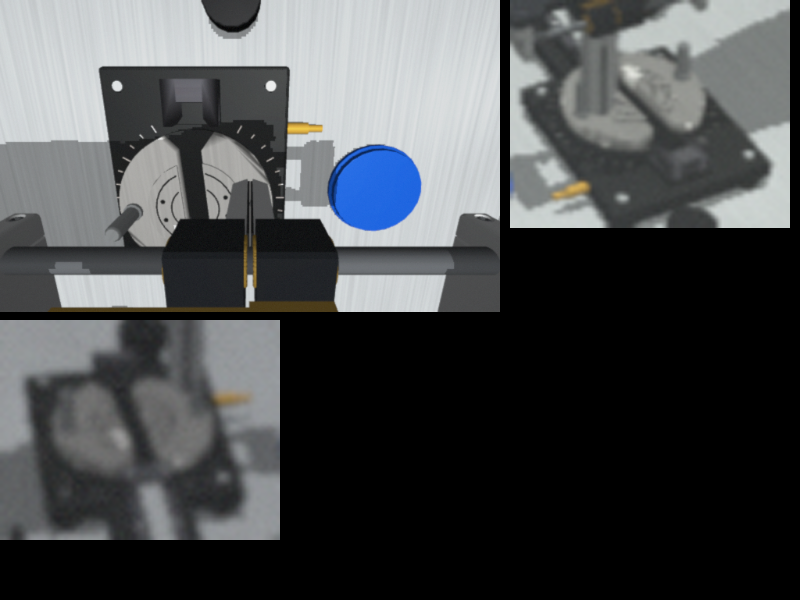

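The slot is now nearly lined up. I'll measure what remains from the slot edges in the wrist view.

```bash
python3 - <<'E'
from h import *
import pickle
w,K,R,t=pickle.load(open("D2.pkl","rb"))["wrist"]
g=cv2.GaussianBlur(cv2.cvtColor(w,cv2.COLOR_RGB2GRAY),(3,3),0).astype(int)
L=[];Rr=[]
for r in range(210,285,5):
    row=g[r,190:310]; d=np.where(row<95)[0]+190
    d=d[(d>215)&(d<295)]
    if len(d)==0: continue
    i=np.diff(g[r,215:262]).argmin()+215; j=np.diff(g[r,250:296]).argmax()+250
    p,q=onz(K,R,t,(i+.5,r),50),onz(K,R,t,(j+.5,r),50); L.append(p[:2]);Rr.append(q[:2]); print(r,i,j,p[:2].round(1),q[:2].round(1))
for e in(L,Rr):
    v=cv2.fitLine(np.array(e,np.float32),cv2.DIST_HUBER,0,.01,.01).ravel(); print(np.degrees(np.arctan2(v[1],v[0]))%180)
E
```

```text
210 231 258 [494.  120.9] [510.2 120.9]
215 232 258 [494.4 117.8] [510.  117.8]
220 232 259 [494.2 114.6] [510.5 114.6]
225 222 260 [487.9 111.4] [510.9 111.4]
230 234 260 [495.  108.2] [510.8 108.2]
235 235 261 [495.4 105. ] [511.2 105. ]
240 235 262 [495.1 101.7] [511.7 101.7]
245 236 262 [495.5  98.4] [511.6  98.4]
250 223 263 [487.3  95. ] [512.   95.1]
255 220 263 [485.1  91.7] [511.9  91.7]
260 218 264 [483.6  88.3] [512.4  88.3]
265 218 265 [483.4  84.9] [512.8  84.9]
270 218 266 [483.1  81.4] [513.3  81.5]
275 219 266 [483.5  78. ] [513.2  78. ]
280 222 267 [485.1  74.5] [513.7  74.5]
73.48986
94.5453
```

About 4.6° is left, which is about 4.2 mm at the post. I'll push that, back off in +y and raise.

```bash
python3 -m jog '[{"grip":0,"dx":0,"dy":0,"dz":-0.2,"spin":0},{"grip":0,"dx":0,"dy":0,"dz":-0.3,"spin":0},{"grip":0,"dx":0,"dy":0,"dz":-0.42,"spin":0},{"grip":0,"dx":0,"dy":0,"dz":-0.42,"spin":0},{"grip":0,"dx":0,"dy":0,"dz":-0.42,"spin":0},{"grip":0,"dx":0,"dy":0,"dz":0.6,"spin":0},{"grip":0,"dx":0,"dy":0,"dz":1.5,"spin":0},{"grip":0,"dx":0,"dy":-5,"dz":1.5,"spin":0},{"grip":0,"dx":0,"dy":-10,"dz":1.5,"spin":0},{"grip":0,"dx":0,"dy":-14,"dz":-4,"spin":0},{"grip":0,"dx":-2,"dy":-14,"dz":-10,"spin":0},{"grip":0,"dx":-6,"dy":-14,"dz":-16,"spin":0},{"grip":0,"dx":-10,"dy":-14,"dz":-22,"spin":0},{"grip":0,"dx":-14,"dy":-14,"dz":-28,"spin":0},{"grip":0,"dx":-14,"dy":-14,"dz":-31,"spin":0},{"grip":0,"dx":-14,"dy":-14,"dz":-31,"spin":0},{"grip":0,"dx":-14,"dy":-14,"dz":-31,"spin":0}]' 10
python3 - <<'E'
from h import *
import pickle
D={n:cam(n) for n in("wrist",)}
pickle.dump(D,open("D3.pkl","wb"))
save("w3.png",D["wrist"][0]); print(monitor.read_state()["clock"],-D["wrist"][2].T@D["wrist"][3] if 0 else "")
E
```

```text
clock: 5.85
eef_pos: [407.2, -206.5, 208.4]
eef_rot: [-1.571, 0.0, -0.0]
wrist_force: [0.8, 0.5, 0.8]
finger_gap: 0.4
5.9
```

View pics/w3.png

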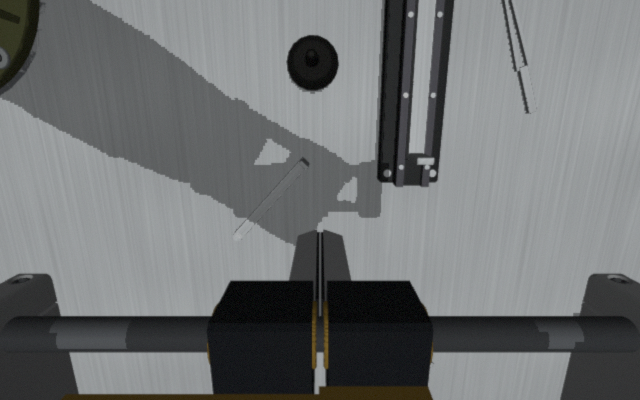

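The tab's bright top is at about (426,161), with its rear face below it, close to the guide's rear end at row 185.

```bash
python3 - <<'E'
from h import *
import pickle
w,K,R,t=pickle.load(open("D3.pkl","rb"))["wrist"]
m=(cv2.cvtColor(w,cv2.COLOR_RGB2GRAY)[150:172,412:440]>170).astype(np.uint8)
x,y,a,b=cv2.boundingRect(m); x+=412;y+=150; print(x,y,a,b)
for p in((x+a/2,y),(x+a/2,y+b)): print(onz(K,R,t,p,79).round(1))
print("arm end",onz(K,R,t,(410,185),43).round(1),"rivets mid",onz(K,R,t,(419.5,95.5),43).round(1),onz(K,R,t,(425.5,14.5),43).round(1))
S=pickle.load(open("D1.pkl","rb"))["scene"][1:]
print(tri([(K,R,t,(x+a/2,y+b/2)),(*S,(290,169.5))]).round(1))
E
```

```text
412 150 21 22
[ 500.1 -165.3   79. ]
[ 501.7 -185.4   79. ]
arm end [ 501.1 -205.7   43. ] rivets mid [ 504.  -116.8   43. ] [503.9 -46.1  43. ]
[ 502.9 -176.2   71.4]
```

Tab: x≈503.9, rear face y≈-179, in line with the guide. I'll go over the guide and verify the chuck's alignment before pushing.

```bash
python3 -m jog '[{"grip":0,"dx":4,"dy":0,"dz":5,"spin":0},{"grip":0,"dx":8,"dy":0,"dz":10,"spin":0},{"grip":0,"dx":9.6,"dy":0,"dz":14.5,"spin":0},{"grip":0,"dx":9.6,"dy":0,"dz":14.5,"spin":0},{"grip":0,"dx":9.6,"dy":0,"dz":14.5,"spin":0}]' 10
python3 - <<'E'
from h import *
import pickle
D={n:cam(n) for n in("wrist",)}
pickle.dump(D,open("D4.pkl","wb"))
w,K,R,t=D["wrist"]
save("w4.png",cv2.resize(w[0:250,200:440],None,fx=2.4,fy=2.4,interpolation=cv2.INTER_CUBIC))
for n,p in(("axis",(503.4,84,50)),("A",(554.4,84,82)),("B",(452.4,84,82)),("s",(503.4,140,50)),("s-",(503.4,30,50))): q=proj(K,R,t,p);print(n,q.round(1),((q-[200,0])*2.4).round())
E
```

```text
clock: 6.52
eef_pos: [502.9, -61.2, 208.3]
eef_rot: [-1.571, 0.0, 0.002]
wrist_force: [0.1, -0.9, -0.4]
finger_gap: 0.4
axis [320.7  30.9] [290.  74.]
A [383.6  22. ] [441.  53.]
B [258.1  21.7] [139.  52.]
s [321.  -40.4] [290. -97.]
s- [320.6  93.4] [289. 224.]
```

View pics/w4.png

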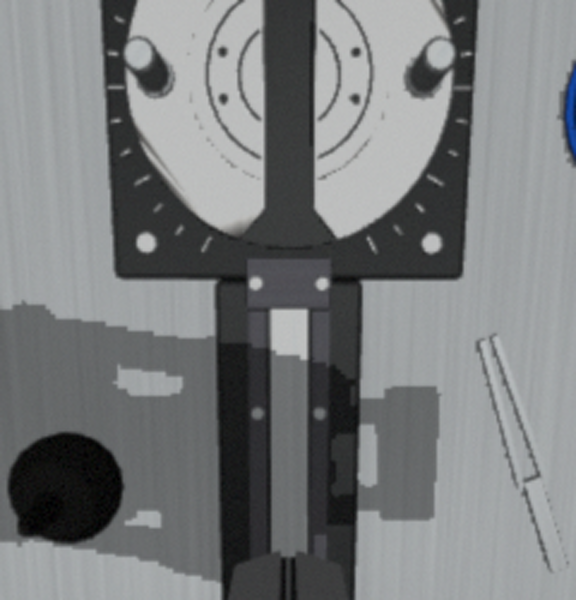

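The chuck is lined up: the slot is vertical in the view, with both post caps at row 53 and predicted at 52–53. Next I'll go behind the tab and down.

```bash
python3 -m jog '[{"grip":0,"dx":0.05,"dy":0,"dz":-5,"spin":0},{"grip":0,"dx":0.05,"dy":0,"dz":-10,"spin":0},{"grip":0,"dx":0.05,"dy":0,"dz":-15.2,"spin":0},{"grip":0,"dx":0.05,"dy":0,"dz":-15.2,"spin":0},{"grip":0,"dx":0.05,"dy":0,"dz":-15.2,"spin":0},{"grip":0,"dx":0.05,"dy":5,"dz":-15.2,"spin":0},{"grip":0,"dx":0.05,"dy":10,"dz":-15.2,"spin":0},{"grip":0,"dx":0.05,"dy":14.2,"dz":-15.2,"spin":0},{"grip":0,"dx":0.05,"dy":14.2,"dz":-15.2,"spin":0},{"grip":0,"dx":0.05,"dy":14.2,"dz":-15.2,"spin":0}]' 10
python3 -m jog '[{"grip":0,"dx":0,"dy":0,"dz":0.6,"spin":0},{"grip":0,"dx":0,"dy":0,"dz":1.2,"spin":0},{"grip":0,"dx":0,"dy":0,"dz":1.8,"spin":0},{"grip":0,"dx":0,"dy":0,"dz":2.4,"spin":0},{"grip":0,"dx":0,"dy":0,"dz":3.0,"spin":0},{"grip":0,"dx":0,"dy":0,"dz":3.0,"spin":0},{"grip":0,"dx":0,"dy":0,"dz":3.0,"spin":0}]' 10
```

```text
clock: 7.82
eef_pos: [504.4, -213.9, 68.4]
eef_rot: [-1.572, -0.002, 0.001]
wrist_force: [0.5, -0.3, 0.1]
finger_gap: 0.1
clock: 8.7
eef_pos: [503.4, -184.0, 66.4]
eef_rot: [-1.571, 0.0, 0.0]
wrist_force: [0.2, -0.4, -0.4]
finger_gap: 0.6
```

```bash
python3 -m jog '[{"grip":0,"dx":0,"dy":0,"dz":0.4,"spin":0},{"grip":0,"dx":0,"dy":0,"dz":0.9,"spin":0},{"grip":0,"dx":0,"dy":0,"dz":1.4,"spin":0},{"grip":0,"dx":0,"dy":0,"dz":1.9,"spin":0},{"grip":0,"dx":0,"dy":0,"dz":2.4,"spin":0},{"grip":0,"dx":0,"dy":0,"dz":2.9,"spin":0},{"grip":0,"dx":0,"dy":0,"dz":3.4,"spin":0},{"grip":0,"dx":0,"dy":0,"dz":3.9,"spin":0},{"grip":0,"dx":0,"dy":0,"dz":4.4,"spin":0},{"grip":0,"dx":0,"dy":0,"dz":4.9,"spin":0},{"grip":0,"dx":0,"dy":0,"dz":5.3,"spin":0}]' 10
python3 -m jog '[{"grip":0,"dx":0,"dy":0,"dz":0.5,"spin":0},{"grip":0,"dx":0,"dy":0,"dz":1.0,"spin":0},{"grip":0,"dx":0,"dy":0,"dz":1.5,"spin":0},{"grip":0,"dx":0,"dy":0,"dz":2.0,"spin":0},{"grip":0,"dx":0,"dy":0,"dz":2.5,"spin":0},{"grip":0,"dx":0,"dy":0,"dz":3.0,"spin":0},{"grip":0,"dx":0,"dy":0,"dz":3.5,"spin":0},{"grip":0,"dx":0,"dy":0,"dz":4.0,"spin":0},{"grip":0,"dx":0,"dy":0,"dz":4.5,"spin":0},{"grip":0,"dx":0,"dy":0,"dz":5.0,"spin":0}]' 10
```

```text
clock: 10.07
eef_pos: [503.5, -130.7, 66.5]
eef_rot: [-1.571, 0.0, 0.0]
wrist_force: [-0.4, -1.7, 0.2]
finger_gap: 0.5
clock: 11.32
eef_pos: [503.5, -80.7, 66.5]
eef_rot: [-1.571, -0.0, 0.0]
wrist_force: [0.4, -2.0, 0.2]
finger_gap: 0.4
```

```bash
python3 -m jog '[{"grip":0,"dx":0,"dy":0,"dz":0.5,"spin":0},{"grip":0,"dx":0,"dy":0,"dz":1.0,"spin":0},{"grip":0,"dx":0,"dy":0,"dz":1.5,"spin":0},{"grip":0,"dx":0,"dy":0,"dz":2.0,"spin":0},{"grip":0,"dx":0,"dy":0,"dz":2.5,"spin":0},{"grip":0,"dx":0,"dy":0,"dz":3.0,"spin":0},{"grip":0,"dx":0,"dy":0,"dz":3.4,"spin":0},{"grip":0,"dx":0,"dy":0,"dz":3.8,"spin":0},{"grip":0,"dx":0,"dy":0,"dz":4.2,"spin":0}]' 10
python3 -m jog '[{"grip":0,"dx":0,"dy":0,"dz":0.2,"spin":0},{"grip":0,"dx":0,"dy":0,"dz":0.4,"spin":0},{"grip":0,"dx":0,"dy":0,"dz":0.6,"spin":0}]' 10
```

```text
clock: 12.45
eef_pos: [503.5, -38.8, 66.5]
eef_rot: [-1.571, -0.0, -0.0]
wrist_force: [0.1, -4.1, 3.3]
finger_gap: 0.4
clock: 12.82
eef_pos: [503.5, -32.9, 66.5]
eef_rot: [-1.571, -0.0, -0.0]
wrist_force: [-0.2, -3.7, 3.2]
finger_gap: 0.2
```

```bash
python3 -m jog '[{"grip":0,"dx":0,"dy":0,"dz":0.1,"spin":0},{"grip":0,"dx":0,"dy":0,"dz":0.15,"spin":0},{"grip":0,"dx":0,"dy":0,"dz":0.15,"spin":0}]' 10
python3 -m jog '[{"grip":0,"dx":0,"dy":0,"dz":0.05,"spin":0},{"grip":0,"dx":0,"dy":0,"dz":0.1,"spin":0},{"grip":0,"dx":0,"dy":0,"dz":0.1,"spin":0}]' 10
```

```text
clock: 13.2
eef_pos: [503.5, -32.0, 66.5]
eef_rot: [-1.572, -0.0, -0.0]
wrist_force: [-0.5, -7.9, 2.9]
finger_gap: -0.0
clock: 13.58
eef_pos: [503.5, -31.8, 66.5]
eef_rot: [-1.573, -0.0, -0.0]
wrist_force: [-0.8, -14.6, 2.7]
finger_gap: 0.2
```

The arm stalls at y≈-31.8 (tab rear ≈-23.8, predicted home -22±2) with the force rising to 15 N, so the bar is against the end wall. I'll back off, raise and check.

```bash
python3 -m jog '[{"grip":0,"dx":0,"dy":0,"dz":-1,"spin":0},{"grip":0,"dx":0,"dy":0,"dz":-2,"spin":0},{"grip":0,"dx":0,"dy":-5,"dz":-2,"spin":0},{"grip":0,"dx":0,"dy":-10,"dz":-2,"spin":0},{"grip":0,"dx":0,"dy":-15,"dz":3,"spin":0},{"grip":0,"dx":-2,"dy":-15,"dz":6,"spin":0},{"grip":0,"dx":-2,"dy":-15,"dz":6,"spin":0},{"grip":0,"dx":-2,"dy":-15,"dz":6,"spin":0},{"grip":0,"dx":-2,"dy":-15,"dz":6,"spin":0}]' 10
python3 - <<'E'
from h import *
import pickle
D={n:cam(n) for n in("wrist",)}
pickle.dump(D,open("D5.pkl","wb"))
w,K,R,t=D["wrist"]
save("w5.png",cv2.resize(w[0:250,220:460],None,fx=2.4,fy=2.4,interpolation=cv2.INTER_CUBIC))
for n,p in(("wall",(503.4,168,47)),("mouth",(503.4,150,50)),("tabtop rear",(503.4,-22,79)),("axis",(503.4,84,50))): q=proj(K,R,t,p);print(n,((q-[220,0])*2.4).round())
E
```

```text
clock: 14.7
eef_pos: [483.6, 28.7, 215.9]
eef_rot: [-1.571, 0.001, -0.001]
wrist_force: [-0.5, 0.1, 0.2]
finger_gap: 0.6
wall [290.  97.]
mouth [290. 145.]
tabtop rear [287. 580.]
axis [287. 315.]
```

View pics/w5.png

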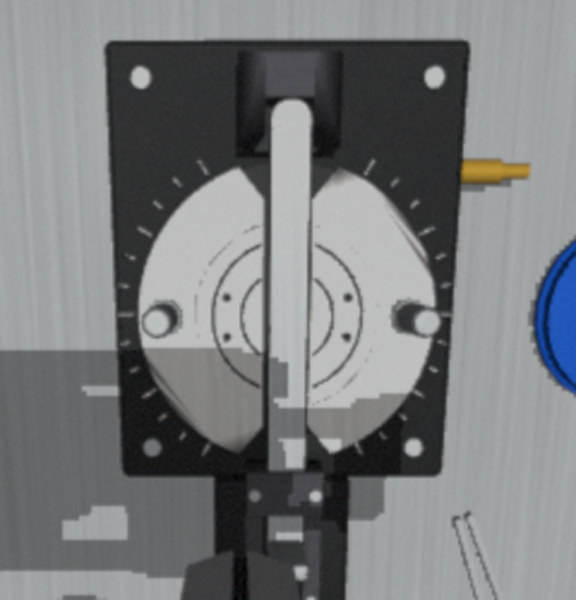

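The bar runs through the slot, and its rounded end at (291,98) meets the end wall, predicted at row 97. The robot is clear of everything, so I'm handing the job in.

```bash
python3 -c "
from cell import ticket,monitor
s=monitor.read_state();print(s['clock'],s['wrist_force']);print(ticket.sign_off())"
```

```text
14.75 [ 0.01219789 -0.20777028  0.53305411]
the job is handed in; nothing more can be done
None
```

The wafer stage is locked and the job is handed in, at 14.75 s on the robot's clock. With the closed fingertips I turned the chuck about 45° by post A until its slot lined up. I then pushed the lock bar by its tab through the slot into the keeper, in that order and without gripping anything.

**Checks that agreed**
- **Alignment:** before I pushed the bar, the slot looked parallel to the guide and both posts were within about 1 px of their predicted places.
- **Push force:** 2–4 N along the way. It rose to about 15 N when the bar met the end wall.
- **Final picture:** the rounded tip is at row 98 of the enlarged view and the end wall was predicted at row 97. The robot was clear of everything at hand-in.

**Checks that disagreed or failed**
- **Tab position:** my first estimate, from the scene and side cameras, was about 25 mm off. I replaced it with a wrist-camera view.
- **Stopping point:** the tab stopped about 2 mm short of its predicted place, which is within the calibration error. I took the bar as home from the force and the final picture.
- **First move:** it was refused for incomplete rows, and nothing moved.
- **Bystanders:** I steered clear of them and touched none that I know of, but did not measure them again at the end.

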